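# Set out the potting-on row

## Robot

A 7-joint arm with a two-finger parallel gripper is mounted at the origin on the work surface. World frame = base frame: x ahead of the robot, y to its left, z up, the work surface at z = 0. Lengths are in m, angles in rad, forces in N, time in s.
With the tool pointing down it reaches from about 0.425 to 0.875 m from the base axis. Payload 4.7 kg.
Tool frame: the origin (TCP) lies midway between the tips of the shut fingers; the grasp point (between the pads) lies 19 mm behind it; z points along the fingers, y is the line along which they close (so a half turn about z gives the same grasp; the last joint's range is limited). The gripper opens to 87 mm and grips with 3 to 60 N. Pads are 19 mm wide; open, the fingers measure 117 mm over their backs; the gripper's body (75 mm by 190 mm) begins 51 mm behind the grasp point.
Start: joints at [-1.258, 0.321, -0.07, 1.45, 0.023, 1.371, -0.057], TCP at [0.191, 0.621, 0.223] pointing down, gripper open.
Joint ranges: [-2.86, 2.86], [-0.3, 2.09], [-1.38, 1.24], [0.06, 2.45], [-1.56, 4.7], [0.09, 2.05], [-2.69, 2.69]. Speed limits (rad/s): [2.57, 2.57, 3.14, 3.14, 3.14, 3.14, 3.14].

## Interface

Orientations are given as a rotation vector (axis times angle).
In Python, from bench import ctrl gives the robot as it stands. The module is installed in compiled form; this text tells all that it offers.
- The arm moves only by the shell command python3 -m handwheel 'ROWS' [FORCE]. ROWS is JSON, a list of rows, each a list of 7 numbers: the finger opening in m, from 0 to 0.087, then the shift along the tool's x, y, z in m, then the turn, a rotation vector about the tool's x, y, z in degrees. A call has 1 to 12 rows; each row shifts and turns the commanded pose from where the row before left it, along the tool's axes as they then stand; what a row does not reach is not made up. A row lasts 1/8 s, in which the tool goes at most 62.5 mm and 10.7 degrees, less where a joint would pass 70% of its speed; a pose out of reach is approached as far as the arm can. A call is refused whole if a number of a shift passes 0.0625 or a number of a turn 10.7, either way. A call with a gripper value outside its range is refused whole. The fingers move at their own pace and stop on an object; FORCE is the grip in N (left out, the last holds). Time passes only in rows, so rows that do not move let the fingers close. It gives the time, the measured TCP pose, the force, the opening and the grip force at its end, in the units of the state.
- ctrl.get_state(): the state, without advancing time (a new reading comes with each control period).
- ctrl.get_image(name): name is "side" or "top" or "wrist"; returns (picture, depth): 420x560x3 uint8, blue, green, red; 420x560 float32, m along the optical axis (not along the pixel's ray), 0 where there is no reading.
- ctrl.camera_info(name): a dict with "intrinsics" (3x3 intrinsics, pixels), "R" (3x3) and "t" (3): a world point X has camera coordinates R X + t. Camera axes: x right, y down, z forward; pixel columns grow to the right and rows downward; lengths in m; the calibration is good to about 2 mm. A picture is of the moment at which its call begins: read the wrist's pose just before it. camera_info takes no time and is no camera call; for the wrist camera it gives the pose at the moment of the call.
- ctrl.close_job(): hands the job in; it is judged then, once.
The state is a dict: "time": time; "joint_positions": joint angles; "qd": joint speeds; "joint_torque": joint torques, N m; "position": TCP position; "tool_rot": TCP orientation; "ft_force": force on the tool from outside, world axes, zero at the start; "torque": the same for the moment, N m; "grip_width": opening from 0.0 (shut) to 1.0 (fully open); "grip_force": force on a finger pad.
Only numpy, scipy, OpenCV 4.12 (cv2) and the standard library are available. Lean on these libraries where they do the work, as an engineer would, in place of code of your own. Each camera call takes 0.05 s, during which the arm holds its last target. There are 200 camera calls.

## Task

Get the bench ready for potting on: stand the four terracotta pots upright on the row of cork mats, one in the middle of each mat, in order of size, with the smallest next to the clear planter of seedlings and the largest next to the big white glazed pot. Set each pot down gently rather than dropping it, and leave the white pot where it stands.

Things in the scene. Friction and masses are not known exactly. Their poses are not given: they have to be found in the camera images.
- pot_s: the smallest of four loose empty terracotta flower pots: round, open at the top, 34 mm across its rim, 32 mm tall, tapering to a foot 22 mm across; the rim is a straight upright collar over the top 10 mm. Stands upright on the slab. Origin at the centre of its underside, z up; its yaw means nothing.
- pot_m: the second smallest of four loose empty terracotta flower pots: round, open at the top, 45 mm across its rim, 42 mm tall, tapering to a foot 30 mm across; the rim is a straight upright collar over the top 13 mm. Stands upright on the slab. Origin at the centre of its underside, z up; its yaw means nothing.
- pot_l: the second largest of four loose empty terracotta flower pots: round, open at the top, 56 mm across its rim, 52 mm tall, tapering to a foot 37 mm across; the rim is a straight upright collar over the top 16 mm. Stands upright on the slab. Origin at the centre of its underside, z up; its yaw means nothing.
- pot_xl: the largest of four loose empty terracotta flower pots: round, open at the top, 67 mm across its rim, 62 mm tall, tapering to a foot 44 mm across; the rim is a straight upright collar over the top 19 mm. Stands upright on the slab. Origin at the centre of its underside, z up; its yaw means nothing.
- mat_a: the cork mat at the robot's right-hand (-y) end of a row of four alike (a, b, c, d from right to left, 110 mm apart along the row): a round disc 84 mm across and 4 mm thick, fixed on a low dark oak board (110 mm wide, 450 mm long) whose top is 18 mm above the slab, so a mat's top is 22 mm above the slab. Origin at the centre of its underside, z up; its y axis runs along the row.
- mat_b: the cork mat second from the robot's right of a row of four alike (a, b, c, d from right to left, 110 mm apart along the row): a round disc 84 mm across and 4 mm thick, fixed on a low dark oak board (110 mm wide, 450 mm long) whose top is 18 mm above the slab, so a mat's top is 22 mm above the slab. Origin at the centre of its underside, z up; its y axis runs along the row.
- mat_c: the cork mat third from the robot's right of a row of four alike (a, b, c, d from right to left, 110 mm apart along the row): a round disc 84 mm across and 4 mm thick, fixed on a low dark oak board (110 mm wide, 450 mm long) whose top is 18 mm above the slab, so a mat's top is 22 mm above the slab. Origin at the centre of its underside, z up; its y axis runs along the row.
- mat_d: the cork mat at the robot's left-hand (+y) end of a row of four alike (a, b, c, d from right to left, 110 mm apart along the row): a round disc 84 mm across and 4 mm thick, fixed on a low dark oak board (110 mm wide, 450 mm long) whose top is 18 mm above the slab, so a mat's top is 22 mm above the slab. Origin at the centre of its underside, z up; its y axis runs along the row.
- planter: clear acrylic herb planter with a sliding door and green seedlings in it, 170 mm (its x) by 240 mm (its y) by 150 mm tall, fixed on the slab beyond one end of the row of mats (the left or the right end, it varies). Origin at the centre of its underside.
- glazed_pot: big white glazed ceramic pot, empty, 148 mm across the rim, 130 mm tall, loose (about 1.4 kg), standing on the slab beyond the other end of the row. Origin at the centre of its underside.
There are look-alikes about, which are no part of the job. Leave any blue, purple or turquoise look-alike of the pot_m alone.

How it is judged:
By the outcome, as a careful person would: the job done as asked, in the order asked, and still so for the second after the job is handed in, with the robot touching nothing.
It also fails if it takes over 112 s, if anything falls off the work surface, if the arm or the gripper's body presses on something with over 40 N, if the wrist force passes 120 N, or if a joint passes its speed limit or range.

## Working session

There is one attempt and no reset: what is moved stays moved. The work goes in short steps, Python scripts to look and compute and a shell command to move; the robot and the scene stay as the last step left them, time stands still between calls to the robot, and variables do not carry over. Pictures are saved under pics/ and viewed, at most 14 in all, crops included, and the job is handed in when it is done.

```bash
mkdir -p pics
python3 - <<'E'
from bench import ctrl
import cv2,numpy as np
s=ctrl.get_state();print(s['time'],s['position'],s['tool_rot'],s['grip_width'])
for n in('top','side'):
    im,d=ctrl.get_image(n);cv2.imwrite(f'pics/{n}0.png',im);np.save(f'{n}_d.npy',d)
    c=ctrl.camera_info(n);print(n,c)
E
```

```text
0.0 [0.19122647 0.62064955 0.22146059] [-4.67527974e-01 -3.10640839e+00  3.00767016e-03] 0.9997714276540836
top {'intrinsics': array([[415.71498699,   0.        , 283.6686272 ],
       [  0.        , 415.71498699, 210.94420139],
       [  0.        ,   0.        ,   1.        ]]), 'R': array([[-6.25321732e-04, -9.99992927e-01,  3.70887073e-03],
       [-9.94817625e-01,  2.44982883e-04, -1.01675134e-01],
       [ 1.01673506e-01, -3.75322965e-03, -9.94810741e-01]]), 't': array([-7.49297786e-04,  4.97840365e-01,  1.16711132e+00])}
side {'intrinsics': array([[446.01871949,   0.        , 281.5261095 ],
       [  0.        , 446.01871949, 209.3922556 ],
       [  0.        ,   0.        ,   1.        ]]), 'R': array([[-0.98172603, -0.18970319,  0.0150568 ],
       [-0.15652086,  0.75993258, -0.63087534],
       [ 0.10823691, -0.62170345, -0.7757381 ]]), 't': array([0.48533201, 0.11112088, 1.1876536 ])}
```

View pics/top0.png

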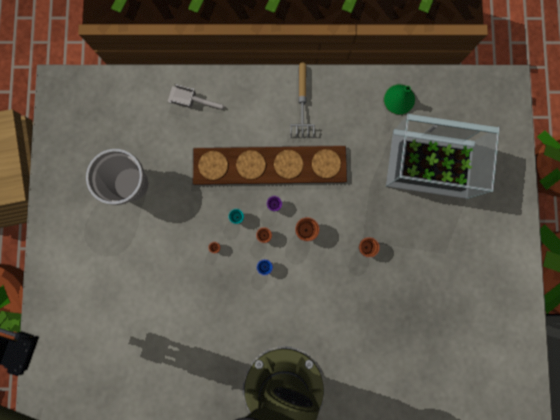

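View pics/side0.png

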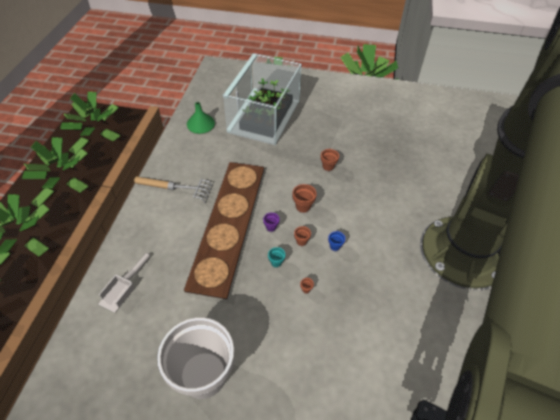

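The planter is at −y (image right) and the white pot at +y, so s→a, m→b, l→c, xl→d. Candidates in the top view:

- **Terracotta pots:** s (214,248), m (264,236), l (369,247), xl (307,229).
- **Look-alikes of pot_m to leave alone:** turquoise (237,216), purple (274,204), blue (264,268).

Next I measure the poses and confirm with an enlarged crop.

```bash
cat > h.py <<'E'
from bench import ctrl
import cv2,numpy as np
from scipy.spatial.transform import Rotation as Ro
def ray(c,uv,z):
    uv=np.atleast_2d(np.asarray(uv,float))
    K,R,t=c['intrinsics'],c['R'],c['t']
    d=(np.linalg.inv(K)@np.c_[uv,np.ones(len(uv))].T).T@R; o=-R.T@t
    return o+d*((z-o[2])/d[:,2])[:,None]
def cloud(c,d):
    v,u=np.mgrid[:d.shape[0],:d.shape[1]]
    p=np.stack([u,v,np.ones_like(u)],-1)*d[...,None]
    K,R,t=c['intrinsics'],c['R'],c['t']
    return (p@np.linalg.inv(K).T-t)@R
def st():
    s=ctrl.get_state();R=Ro.from_rotvec(s['tool_rot']).as_matrix()
    print('t%.2f'%s['time'],'p',np.round(s['position'],4),'xax',np.round(R[:,0],3),'zax',np.round(R[:,2],3),'F',np.round(s['ft_force'],1),'w%.1f'%(s['grip_width']*87),'g%.1f'%s['grip_force'],'q',np.round(s['joint_positions'],2));return s,R
E
python3 - <<'E'
from h import *
im=cv2.imread('pics/top0.png');d=np.load('top_d.npy');c=ctrl.camera_info('top')
P=cloud(c,d);hsv=cv2.cvtColor(im,cv2.COLOR_BGR2HSV)
H,S,V=cv2.split(hsv)
for n,(u,v) in dict(a=(326,163),b=(288,164),c=(250,164),d=(213,164)).items(): print(n,hsv[v,u],P[v,u].round(4))
for n,(u,v,r) in dict(s=(214,248,12),m=(264,236,13),l=(369,247,17),xl=(307,229,19),turq=(237,216,14),purp=(274,204,13),blue=(264,268,14)).items():
    w=np.zeros(H.shape,np.uint8);cv2.circle(w,(u,v),r,255,-1)
    m=(w>0)&(S>120)&(P[...,2]>.012)
    q=P[m];zt=np.percentile(q[:,2],95);k=q[q[:,2]>zt-.01]
    (x,y),rr=cv2.minEnclosingCircle(k[:,:2].astype(np.float32)); print(n,'ztop %.3f'%zt,'xy %.3f %.3f r %.4f'%(x,y,rr),hsv[v,u],m.sum())
mm=((H>8)&(H<25)&(V>110)&(P[...,2]>.01)&(P[...,2]<.04)).astype(np.uint8)
mm[:, :190]=0;mm[:,350:]=0;mm[:140]=0;mm[190:]=0
mm=cv2.morphologyEx(mm,cv2.MORPH_OPEN,np.ones((5,5)))
for k in cv2.findContours(mm,0,2)[0]:
    if cv2.contourArea(k)>200:
        (x,y),(A,B),_=cv2.fitEllipse(k);print('mat',round(x,1),round(y,1),A,B,ray(c,(x,y),.022).round(4))
wp=P[(V>150)&(S<60)&(P[...,2]>.1)&(P[...,1]>.2)&(P[...,0]>.4)];print('white',len(wp),cv2.minEnclosingCircle(wp[:,:2].astype(np.float32)))
cv2.imwrite('pics/crop.png',cv2.resize(im[135:290,180:400],None,fx=3.6,fy=3.6,interpolation=2))
E
```

```text
a [ 16 147 120] [ 0.6387 -0.1244  0.0211]
b [ 16 148 122] [ 0.635  -0.0136  0.0243]
c [ 16 146 124] [0.6347 0.0966 0.0255]
d [ 16 146 119] [0.6359 0.2048 0.02  ]
s ztop 0.035 xy 0.394 0.196 r 0.0155 [  9 183  67] 60
m ztop 0.043 xy 0.411 0.036 r 0.0474 [ 10 188  57] 112
l ztop 0.054 xy 0.390 -0.130 r 0.1343 [ 10 189  70] 194
xl ztop 0.063 xy 0.444 -0.065 r 0.0323 [ 10 190  55] 263
turq ztop 0.043 xy 0.435 0.078 r 0.0946 [ 89 205  51] 117
purp ztop 0.043 xy 0.457 0.016 r 0.0811 [144 146  42] 94
blue ztop 0.043 xy 0.340 0.054 r 0.0213 [110 213  73] 115
mat 212.2 165.2 25.243534088134766 27.843889236450195 [[0.6321 0.2068 0.022 ]]
mat 288.0 163.7 26.26124382019043 27.71621322631836 [[ 0.6364 -0.0138  0.022 ]]
mat 250.5 164.4 25.053319931030273 28.04190444946289 [[0.6342 0.0955 0.022 ]]
mat 325.8 162.9 24.36827850341797 28.040740966796875 [[ 0.6387 -0.1236  0.022 ]]
white 48 ((0.5791268944740295, 0.4473074674606323), 0.07159169018268585)
```

View pics/crop.png

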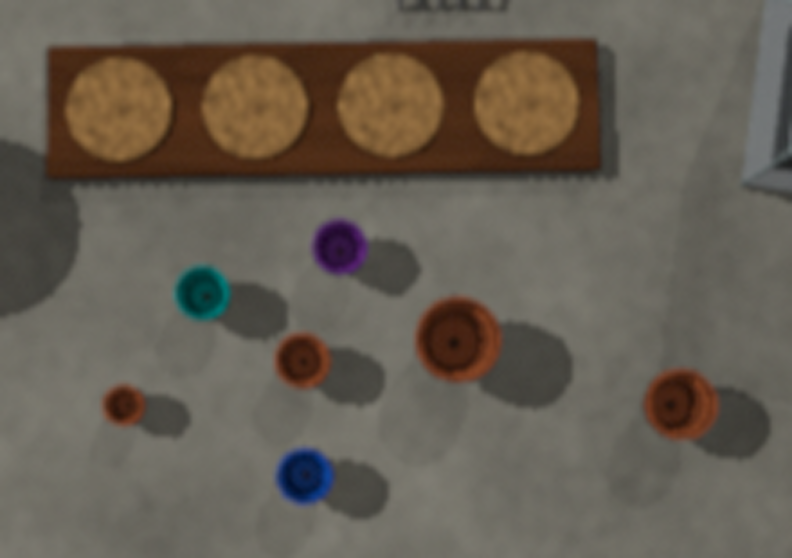

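```bash
cat > pots.py <<'E'
from h import *
HT=dict(s=.032,m=.042,l=.052,xl=.062,turq=.042,purp=.042,blue=.042)
def find(im,c,seeds,z0=0):
    H,S,V=cv2.split(cv2.cvtColor(im,cv2.COLOR_BGR2HSV))
    out={}
    for n,(u,v,r) in seeds.items():
        w=np.zeros(H.shape,np.uint8);cv2.circle(w,(u,v),r,255,-1)
        m=((w>0)&(S>115)).astype(np.uint8)
        k=max(cv2.findContours(m,0,1)[0],key=cv2.contourArea)
        pts=ray(c,k[:,0,:],z0+HT[n])
        (x,y),rr=cv2.minEnclosingCircle(pts[:,:2].astype(np.float32))
        out[n]=(x,y,rr)
    return out
E
python3 - <<'E'
from pots import *
a=find(cv2.imread('pics/top0.png'),ctrl.camera_info('top'),dict(s=(214,248,12),m=(264,236,13),l=(369,247,17),xl=(307,229,19),turq=(237,216,14),purp=(274,204,13),blue=(264,268,14)))
b=find(cv2.imread('pics/side0.png'),ctrl.camera_info('side'),dict(s=(307,283,14),m=(302,234,17),l=(330,156,19),xl=(304,195,22),turq=(277,256,18),purp=(272,220,18),blue=(337,240,18)))
for n in a: print(n,np.round(a[n],4),np.round(b[n],4),'r',round(np.hypot(*a[n][:2]),3))
E
```

```text
s [0.3934 0.196  0.016 ] [0.3956 0.2011 0.0188] r 0.44
m [0.4289 0.055  0.0212] [0.4267 0.0655 0.0284] r 0.432
l [ 0.3943 -0.2379  0.0284] [ 0.3966 -0.2194  0.0433] r 0.46
xl [ 0.4438 -0.0654  0.0326] [ 0.4397 -0.0464  0.0479] r 0.449
turq [0.4818 0.1337 0.0217] [0.4787 0.1435 0.0276] r 0.5
purp [0.5176 0.0269 0.0209] [0.5164 0.0376 0.028 ] r 0.518
blue [0.3391 0.0529 0.0215] [0.342  0.0627 0.0295] r 0.343
```

```bash
python3 -m handwheel '[[0.087,0,0,0,0,0,-8.6],[0.087,0,0,0,0,0,-8.5],[0.087,-0.02,-0.04,0,0,0,0],[0.087,-0.02,-0.04,0,0,0,0],[0.087,-0.02,-0.04,0,0,0,0],[0.087,-0.02,-0.04,0,0,0,0],[0.087,-0.02,-0.04,0,0,0,0],[0.087,-0.02,-0.045,0,0,0,0],[0.087,-0.02,-0.045,0,0,0,0],[0.087,-0.02,-0.045,0,0,0,0],[0.087,-0.02,-0.045,0,0,0,0],[0.087,-0.022,-0.045,0,0,0,0]]' 10; python3 -c "
from h import *;st()"
```

```text
time: 1.6
position: [0.3934, 0.1945, 0.2223]
tool_rot: [-0.0, -3.141, -0.0]
ft_force: [0.4, 0.3, -0.5]
grip_width: 1.0
grip_force: 0.0
t1.60 p [0.3934 0.1945 0.2223] xax [-1.  0.  0.] zax [-0.  0. -1.] F [ 0.4  0.3 -0.5] w87.0 g0.0 q [-0.79 -0.14  0.25  1.95  0.04  1.33  1.02]
```

Run:
```python
from pots import *
c=ctrl.camera_info('wrist');im,d=ctrl.get_image('wrist');cv2.imwrite('pics/w1.png',im)
for X in ([.3934,.196,.032],[.4289,.055,.042]):
    p=c['intrinsics']@(c['R']@np.array(X)+c['t']);print(p[:2]/p[2])
```

```text
[283.6745644  192.38195453]
[167.64597204 222.69898167]
```

View pics/w1.png

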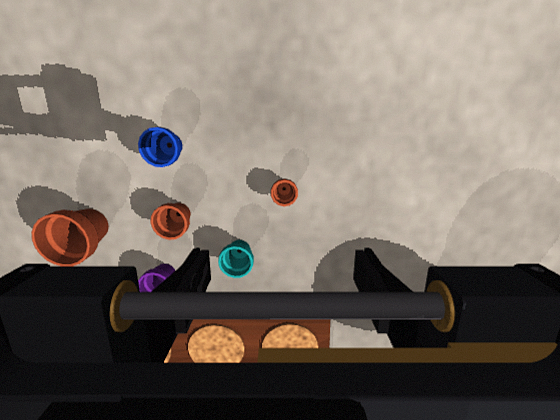

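Wrist view: pot s rim at (284,192), matching the prediction (283.7,192.4). Next: descend and grip.

```bash
python3 -m handwheel '[[0.087,0,0.001,0.05,0,0,0],[0.087,0,0,0.05,0,0,0],[0.087,0,0,0.05,0,0,0],[0.087,0,0,0.034,0,0,0],[0.087,0,0,0.02,0,0,0],[0.087,0,0,0.01,0,0,0],[0.02,0,0,0,0,0,0],[0.02,0,0,0,0,0,0],[0.02,0,0,0,0,0,0],[0.02,0,0,0,0,0,0],[0.02,0,0,0,0,0,0],[0.02,0,0,0,0,0,0]]' 10
```

```text
time: 3.15
position: [0.3933, 0.1972, 0.0087]
tool_rot: [0.001, 3.141, 0.0]
ft_force: [0.1, -1.0, -0.2]
grip_width: 0.4
grip_force: 0.0
```

```bash
python3 -m handwheel '[[0.02,0,0,0,0,0,0],[0.02,0,0,0,0,0,0],[0.02,0,0,0,0,0,0],[0.02,0,0,-0.01,0,0,0],[0.02,0,0,-0.03,0,0,0],[0.02,0,0,-0.05,0,0,0],[0.02,0,0,-0.05,0,0,0]]' 10; python3 -c "
from h import *;st()"
```

```text
time: 4.03
position: [0.393, 0.1969, 0.1504]
tool_rot: [0.001, 3.141, -0.0]
ft_force: [1.1, 0.9, 0.3]
grip_width: 0.368
grip_force: 9.9
t4.03 p [0.393  0.1969 0.1504] xax [-1.     0.001 -0.   ] zax [ 0. -0. -1.] F [1.1 0.9 0.3] w32.0 g9.9 q [-0.8  -0.09  0.26  2.05  0.02  1.18  1.02]
```

```bash
python3 -m handwheel '[[0.02,-0.02,-0.025,0,0,0,0],[0.02,-0.0285,-0.037,0,0,0,0],[0.02,-0.0285,-0.037,0,0,0,0],[0.02,-0.0285,-0.037,0,0,0,0],[0.02,-0.0285,-0.037,0,0,0,0],[0.02,-0.0285,-0.037,0,0,0,0],[0.02,-0.0285,-0.037,0,0,0,0],[0.02,-0.0285,-0.037,0,0,0,0],[0.02,-0.0265,-0.037,0,0,0,0],[0.02,0,0,0.04,0,0,0],[0.02,0,0,0.04,0,0,0],[0.02,0,0,0.02,0,0,0]]' 10; python3 -c "
from h import *;st()
im,d=ctrl.get_image('side');cv2.imwrite('pics/s1.png',cv2.resize(im[130:320,160:380],None,fx=3,fy=3))"
```

```text
time: 5.52
position: [0.6377, -0.1234, 0.0464]
tool_rot: [-0.0, -3.138, -0.001]
ft_force: [0.5, 0.4, 0.1]
grip_width: 0.368
grip_force: 9.9
t5.53 p [ 0.6377 -0.1234  0.0464] xax [-1.     0.     0.003] zax [-0.003  0.001 -1.   ] F [0.5 0.4 0.1] w32.0 g9.9 q [-0.28  0.5   0.56  1.65 -0.29  1.07  1.94]
```

View pics/s1.png

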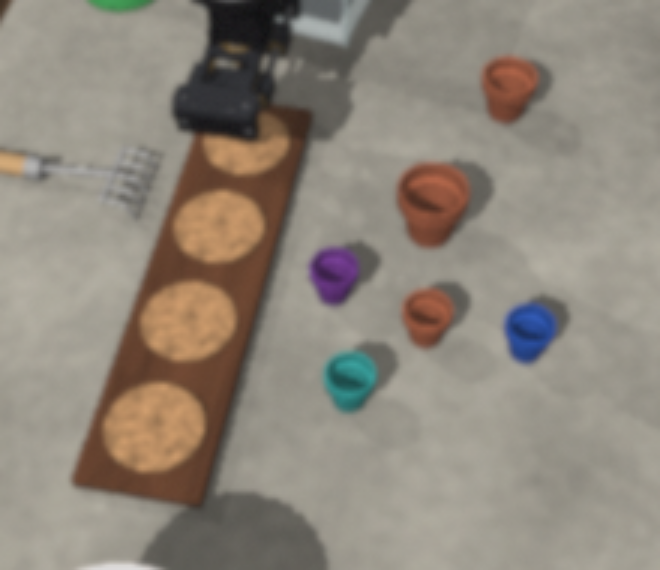

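The gripper over mat a is holding pot s, which has left its old spot on the slab. Next: lower it slowly.

```bash
python3 -m handwheel '[[0.02,0,0,0.008,0,0,0],[0.02,0,0,0.004,0,0,0],[0.02,0,0,0,0,0,0]]' 10; python3 -c "
from h import *;st()"
```

```text
time: 5.95
position: [0.6397, -0.1239, 0.0374]
tool_rot: [0.0, 3.14, 0.0]
ft_force: [0.2, -0.3, -1.1]
grip_width: 0.368
grip_force: 9.9
t5.95 p [ 0.6397 -0.1239  0.0374] xax [-1.     0.    -0.001] zax [ 0.001  0.    -1.   ] F [ 0.2 -0.3 -1.1] w32.0 g9.9 q [-0.28  0.51  0.55  1.66 -0.3   1.05  1.94]
```

```bash
python3 -m handwheel '[[0.02,0,0,0.003,0,0,0],[0.02,0,0,0.0015,0,0,0],[0.02,0,0,0.001,0,0,0],[0.02,0,0,0.001,0,0,0]]' 10; python3 -c "
from h import *;st()"
```

```text
time: 6.45
position: [0.6394, -0.124, 0.0307]
tool_rot: [0.001, 3.141, 0.0]
ft_force: [-1.7, 0.4, 5.8]
grip_width: 0.364
grip_force: 9.4
t6.45 p [ 0.6394 -0.124   0.0307] xax [-1.     0.    -0.001] zax [ 0.001  0.    -1.   ] F [-1.7  0.4  5.8] w31.7 g9.4 q [-0.27  0.52  0.55  1.66 -0.31  1.04  1.94]
```

Contact at the expected height (5.8 N). Release, rise, and go to pot m at (0.429,0.055).

```bash
python3 -m handwheel '[[0.05,0,0,0,0,0,0],[0.05,0,0,0,0,0,0],[0.05,0,0,0,0,0,0],[0.05,0,0,0,0,0,0],[0.07,0,0,-0.02,0,0,0],[0.07,0,0,-0.05,0,0,0],[0.07,0,0,-0.06,0,0,0],[0.087,0,0,-0.04,0,0,0],[0.087,0,0,0,0,0,0]]' 10
python3 -m handwheel '[[0.087,0.025,0.02,0,0,0,0],[0.087,0.037,0.032,0,0,0,0],[0.087,0.037,0.032,0,0,0,0],[0.087,0.037,0.032,0,0,0,0],[0.087,0.037,0.032,0,0,0,0],[0.087,0.0365,0.031,0,0,0,0],[0.087,0,0,0,0,0,0],[0.087,0,0,0,0,0,0]]' 10
python3 - <<'E'
from pots import *
s,R=st()
c=ctrl.camera_info('top');im,d=ctrl.get_image('top');cv2.imwrite('pics/t2.png',cv2.resize(im[130:290,180:400],None,fx=3,fy=3))
m=cv2.cvtColor(im,cv2.COLOR_BGR2HSV)
print(find(im,c,dict(s=(326,160,14)),.022))
c=ctrl.camera_info('wrist');im,d=ctrl.get_image('wrist');cv2.imwrite('pics/w2.png',im)
p=c['intrinsics']@(c['R']@np.array([.4289,.055,.042])+c['t']);print(p[:2]/p[2])
E
```

```text
time: 7.58
position: [0.6416, -0.125, 0.2062]
tool_rot: [0.001, 3.132, -0.001]
ft_force: [-0.1, -0.3, 0.1]
grip_width: 0.94
grip_force: 0.0
time: 8.57
position: [0.43, 0.0546, 0.2003]
tool_rot: [0.001, 3.141, 0.0]
ft_force: [0.3, -0.1, 0.5]
grip_width: 1.001
grip_force: 0.0
t8.57 p [0.43   0.0546 0.2003] xax [-1.     0.001 -0.001] zax [ 0.001  0.    -1.   ] F [ 0.3 -0.1  0.5] w87.1 g0.0 q [-0.66 -0.16  0.43  2.    0.07  1.29  1.32]
{'s': (0.6402513980865479, -0.12099942564964294, 0.040518708527088165)}
[283.26827129 197.84414162]
```

View pics/t2.png

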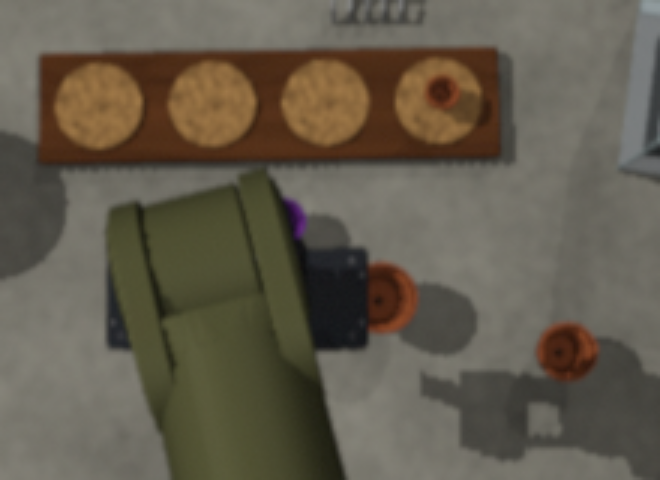

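View pics/w2.png

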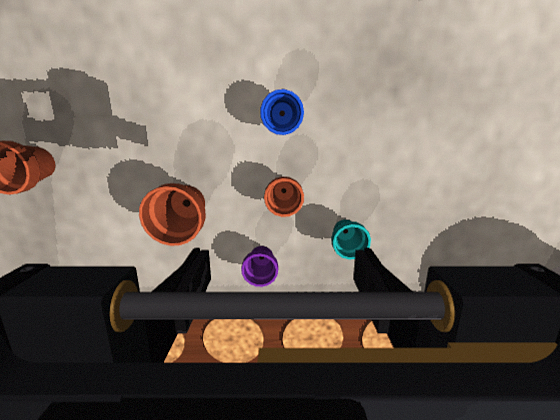

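Pot s stands upright and central on mat a. Pot m is at (284,197) in the wrist view, as predicted. Next: grip m.

```bash
python3 -m handwheel '[[0.068,0.001,0,0.03,0,0,0],[0.068,0,0,0.05,0,0,0],[0.068,0,0,0.05,0,0,0],[0.068,0,0,0.034,0,0,0],[0.068,0,0,0.014,0,0,0],[0.068,0,0,0.006,0,0,0],[0.03,0,0,0,0,0,0],[0.03,0,0,0,0,0,0],[0.03,0,0,0,0,0,0],[0.03,0,0,0,0,0,0],[0.03,0,0,0,0,0,0],[0.03,0,0,0,0,0,0]]' 10; python3 -c "
from h import *;st()"
```

```text
time: 10.18
position: [0.4294, 0.0556, 0.0167]
tool_rot: [0.0, 3.14, 0.001]
ft_force: [-0.4, 1.2, 5.5]
grip_width: 0.489
grip_force: 9.5
t10.18 p [0.4294 0.0556 0.0167] xax [-1.     0.    -0.001] zax [ 0.001  0.001 -1.   ] F [-0.4  1.2  5.5] w42.6 g9.5 q [-0.65  0.08  0.48  2.2  -0.05  0.87  1.43]
```

```bash
python3 -m handwheel '[[0.03,0,0,-0.01,0,0,0],[0.03,0,0,-0.03,0,0,0],[0.03,0,0,-0.05,0,0,0],[0.03,0,0,-0.04,0,0,0],[0.03,-0.035,-0.012,0,0,0,0],[0.03,-0.045,-0.015,0,0,0,0],[0.03,-0.045,-0.015,0,0,0,0],[0.03,-0.045,-0.015,0,0,0,0],[0.03,-0.037,-0.0124,0,0,0,0],[0.03,0,0,0.05,0,0,0],[0.03,0,0,0.04,0,0,0],[0.03,0,0,0.005,0,0,0]]' 10
python3 -m handwheel '[[0.03,0,0,0.003,0,0,0],[0.03,0,0,0,0,0,0],[0.03,0,0,0,0,0,0]]' 10;python3 -c "
from h import *;st()"
```

```text
time: 11.68
position: [0.6325, -0.0143, 0.0477]
tool_rot: [-0.001, -3.134, 0.001]
ft_force: [0.1, -0.1, 0.4]
grip_width: 0.492
grip_force: 10.0
time: 12.05
position: [0.6367, -0.0142, 0.0498]
tool_rot: [0.0, 3.139, 0.001]
ft_force: [-0.5, 0.5, -0.1]
grip_width: 0.492
grip_force: 10.0
t12.05 p [ 0.6367 -0.0142  0.0498] xax [-1.     0.    -0.003] zax [ 0.003  0.    -1.   ] F [-0.5  0.5 -0.1] w42.8 g10.0 q [-0.46  0.47  0.56  1.69 -0.28  1.06  1.76]
```

```bash
python3 -m handwheel '[[0.03,0,0,0.006,0,0,0],[0.03,0,0,0.003,0,0,0],[0.03,0,0,0.001,0,0,0],[0.03,0,0,0.001,0,0,0],[0.03,0,0,0,0,0,0]]' 10;python3 -c "
from h import *;st()"
```

```text
time: 12.68
position: [0.6365, -0.0138, 0.0386]
tool_rot: [0.0, 3.14, 0.002]
ft_force: [-2.4, 0.6, 6.8]
grip_width: 0.494
grip_force: 9.4
t12.68 p [ 0.6365 -0.0138  0.0386] xax [-1.     0.    -0.001] zax [ 0.001  0.001 -1.   ] F [-2.4  0.6  6.8] w43.0 g9.4 q [-0.45  0.48  0.55  1.7  -0.29  1.04  1.76]
```

```bash
python3 -m handwheel '[[0.06,0,0,0,0,0,0],[0.06,0,0,0,0,0,0],[0.06,0,0,0,0,0,0],[0.06,0,0,0,0,0,0],[0.065,0,0,-0.02,0,0,0],[0.07,0,0,-0.05,0,0,0],[0.08,0,0,-0.06,0,0,0],[0.087,0,0,-0.03,0,0,0],[0.087,0,0,0,0,0,0]]' 10
python3 -m handwheel '[[0.087,0.03,-0.025,0,0,0,0],[0.087,0.036,-0.034,0,0,0,0],[0.087,0.036,-0.034,0,0,0,0],[0.087,0.036,-0.034,0,0,0,0],[0.087,0.036,-0.034,0,0,0,0],[0.087,0.036,-0.034,0,0,0,0],[0.087,0.032,-0.029,0,0,0,0],[0.087,0,0,0,0,0,0],[0.087,0,0,0,0,0,0]]' 10
python3 - <<'E'
from pots import *
s,R=st()
c=ctrl.camera_info('top');im,d=ctrl.get_image('top');cv2.imwrite('pics/t3.png',cv2.resize(im[130:290,180:400],None,fx=3,fy=3))
c=ctrl.camera_info('wrist');im,d=ctrl.get_image('wrist');cv2.imwrite('pics/w3.png',im)
for X in ([.3943,-.2379,.052],[.4438,-.0654,.062]):
    p=c['intrinsics']@(c['R']@np.array(X)+c['t']);print(p[:2]/p[2])
E
python3 -c "
import cv2,numpy as np
cv2.imwrite('pics/j3.png',np.hstack([cv2.resize(cv2.imread('pics/t3.png'),(440,320)),cv2.resize(cv2.imread('pics/w3.png')[:320],(350,320))[:, :]]))"
```

```text
time: 13.8
position: [0.6378, -0.0148, 0.202]
tool_rot: [0.001, 3.134, 0.001]
ft_force: [0.6, -0.6, -0.6]
grip_width: 0.982
grip_force: 0.0
time: 14.92
position: [0.3938, -0.2376, 0.1969]
tool_rot: [0.0, 3.141, 0.001]
ft_force: [0.2, -0.5, 0.4]
grip_width: 1.0
grip_force: 0.0
t14.93 p [ 0.3938 -0.2376  0.1969] xax [-1.  0. -0.] zax [ 0.     0.001 -1.   ] F [ 0.2 -0.5  0.4] w87.0 g0.0 q [-0.35 -0.14  0.78  1.96  0.1   1.28  1.97]
[281.91151861 202.46515595]
[440.94781896 249.26446181]
```

View pics/j3.png

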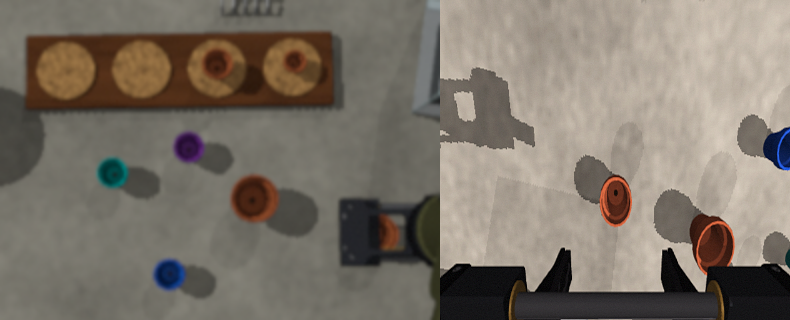

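Pots s and m stand upright on mats a and b. Pot l is centred under the gripper, at about (282,201) in the wrist view. Next: grip l.

```bash
python3 -m handwheel '[[0.085,0,0,0.03,0,0,0],[0.085,0,0,0.05,0,0,0],[0.085,0,0,0.05,0,0,0],[0.085,0,0,0.026,0,0,0],[0.085,0,0,0.012,0,0,0],[0.085,0,0,0.004,0,0,0],[0.04,0,0,0,0,0,0],[0.04,0,0,0,0,0,0],[0.04,0,0,0,0,0,0],[0.04,0,0,0,0,0,0],[0.04,0,0,0,0,0,0],[0.04,0,0,0,0,0,0]]' 12; python3 -c "
from h import *;st()"
```

```text
time: 16.52
position: [0.394, -0.2383, 0.0255]
tool_rot: [0.0, 3.141, 0.0]
ft_force: [-0.1, 1.1, 6.4]
grip_width: 0.621
grip_force: 11.5
t16.52 p [ 0.394  -0.2383  0.0255] xax [-1.     0.    -0.001] zax [ 0.001  0.    -1.   ] F [-0.1  1.1  6.4] w54.1 g11.5 q [-0.3   0.16  0.84  2.14 -0.15  0.9   2.2 ]
```

```bash
python3 -m handwheel '[[0.04,0,0,-0.01,0,0,0],[0.04,0,0,-0.03,0,0,0],[0.04,0,0,-0.05,0,0,0],[0.04,0,0,-0.05,0,0,0],[0.04,0,0,0,0,0,0]]' 12
python3 -m handwheel '[[0.04,-0.0203,0.0285,0,0,0,0],[0.04,-0.0275,0.038,0,0,0,0],[0.04,-0.0275,0.038,0,0,0,0],[0.04,-0.0275,0.038,0,0,0,0],[0.04,-0.0275,0.038,0,0,0,0],[0.04,-0.0275,0.038,0,0,0,0],[0.04,-0.0275,0.038,0,0,0,0],[0.04,-0.0275,0.038,0,0,0,0],[0.04,-0.0275,0.04,0,0,0,0],[0.04,0,0,0,0,0,0],[0.04,0,0,0,0,0,0]]' 12
python3 -c "
from h import *;st()"
```

```text
time: 17.15
position: [0.396, -0.2395, 0.1688]
tool_rot: [0.001, 3.133, -0.001]
ft_force: [-1.1, 0.3, -1.4]
grip_width: 0.62
grip_force: 12.0
time: 18.52
position: [0.6331, 0.0951, 0.1635]
tool_rot: [-0.001, -3.139, 0.003]
ft_force: [-0.1, -0.5, 0.5]
grip_width: 0.617
grip_force: 12.0
t18.52 p [0.6331 0.0951 0.1635] xax [-1.     0.001  0.003] zax [-0.003 -0.002 -1.   ] F [-0.1 -0.5  0.5] w53.7 g12.0 q [-0.64  0.37  0.57  1.57 -0.2   1.27  1.53]
```

```bash
python3 -m handwheel '[[0.04,-0.001,0.001,0.035,0,0,0],[0.04,0,0,0.04,0,0,0],[0.04,0,0,0.025,0,0,0],[0.04,0,0,0.003,0,0,0],[0.04,0,0,0,0,0,0],[0.04,0,0,0,0,0,0]]' 12
python3 -c "
from h import *;st()"
```

```text
time: 19.27
position: [0.636, 0.0969, 0.0638]
tool_rot: [0.001, 3.139, 0.001]
ft_force: [-0.1, 0.4, -0.5]
grip_width: 0.619
grip_force: 12.0
t19.27 p [0.636  0.0969 0.0638] xax [-1.     0.001 -0.003] zax [ 0.003  0.001 -1.   ] F [-0.1  0.4 -0.5] w53.8 g12.0 q [-0.62  0.46  0.54  1.66 -0.26  1.09  1.57]
```

```bash
python3 -m handwheel '[[0.04,0.001,0,0.008,0,0,0],[0.04,0,0,0.004,0,0,0],[0.04,0,0,0.0015,0,0,0],[0.04,0,0,0.001,0,0,0],[0.04,0,0,0.001,0,0,0],[0.04,0,0,0,0,0,0]]' 12
python3 -c "
from h import *;st()"
```

```text
time: 20.02
position: [0.6345, 0.0972, 0.0476]
tool_rot: [0.001, 3.141, 0.001]
ft_force: [-0.6, -0.7, 5.2]
grip_width: 0.622
grip_force: 11.6
t20.02 p [0.6345 0.0972 0.0476] xax [-1.     0.    -0.001] zax [ 0.001  0.    -1.   ] F [-0.6 -0.7  5.2] w54.1 g11.6 q [-0.61  0.48  0.54  1.68 -0.27  1.06  1.58]
```

```bash
python3 -m handwheel '[[0.072,0,0,0,0,0,0],[0.072,0,0,0,0,0,0],[0.072,0,0,0,0,0,0],[0.072,0,0,0,0,0,0],[0.075,0,0,-0.02,0,0,0],[0.08,0,0,-0.05,0,0,0],[0.087,0,0,-0.06,0,0,0],[0.087,0,0,-0.03,0,0,0],[0.087,0,0,0,0,0,0]]' 12
python3 -m handwheel '[[0.087,0.025,-0.021,0,0,0,0],[0.087,0.035,-0.03,0,0,0,0],[0.087,0.035,-0.03,0,0,0,0],[0.087,0.035,-0.03,0,0,0,0],[0.087,0.035,-0.03,0,0,0,0],[0.087,0.026,-0.022,0,0,0,0],[0.087,0,0,0,0,0,0],[0.087,0,0,0,0,0,0]]' 12
python3 - <<'E'
from pots import *
s,R=st()
a,d=ctrl.get_image('top')
c=ctrl.camera_info('wrist');im,d=ctrl.get_image('wrist')
p=c['intrinsics']@(c['R']@np.array([.4438,-.0654,.062])+c['t']);print(p[:2]/p[2])
cv2.imwrite('pics/j4.png',np.hstack([cv2.resize(a[130:290,180:400],(440,320)),cv2.resize(im[:320],(350,320))]))
E
```

```text
time: 21.15
position: [0.6362, 0.097, 0.2116]
tool_rot: [0.001, 3.134, 0.003]
ft_force: [-0.4, 0.5, -0.4]
grip_width: 0.999
grip_force: 0.0
time: 22.15
position: [0.4432, -0.0652, 0.2066]
tool_rot: [-0.0, 3.141, 0.001]
ft_force: [0.8, 0.3, 0.2]
grip_width: 0.999
grip_force: 0.0
t22.15 p [ 0.4432 -0.0652  0.2066] xax [-1.    -0.    -0.001] zax [ 0.001  0.001 -1.   ] F [0.8 0.3 0.2] w86.9 g0.0 q [-0.62 -0.16  0.65  1.97  0.1   1.3   1.57]
[282.13571646 202.72601492]
```

View pics/j4.png

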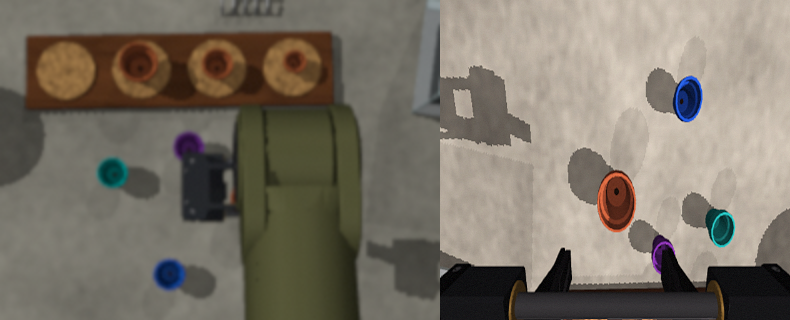

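Pots s, m and l are upright on a, b and c. Pot xl is centred at about (282,201) in the wrist view. Next: grip xl.

```bash
python3 -m handwheel '[[0.087,0,0,0.03,0,0,0],[0.087,0,0,0.05,0,0,0],[0.087,0,0,0.05,0,0,0],[0.087,0,0,0.026,0,0,0],[0.087,0,0,0.012,0,0,0],[0.087,0,0,0.005,0,0,0],[0.05,0,0,0,0,0,0],[0.05,0,0,0,0,0,0],[0.05,0,0,0,0,0,0],[0.05,0,0,0,0,0,0],[0.05,0,0,0,0,0,0],[0.05,0,0,0,0,0,0]]' 15; python3 -c "
from h import *;st()"
```

```text
time: 23.75
position: [0.4437, -0.0655, 0.0342]
tool_rot: [0.0, 3.14, 0.001]
ft_force: [-0.9, 0.7, 5.7]
grip_width: 0.726
grip_force: 14.5
t23.75 p [ 0.4437 -0.0655  0.0342] xax [-1.     0.    -0.001] zax [ 0.001  0.001 -1.   ] F [-0.9  0.7  5.7] w63.2 g14.5 q [-0.6   0.09  0.72  2.16 -0.08  0.91  1.73]
```

```bash
python3 -m handwheel '[[0.05,0,0,-0.01,0,0,0],[0.05,0,0,-0.03,0,0,0],[0.05,0,0,-0.05,0,0,0],[0.05,0,0,-0.05,0,0,0],[0.05,0,0,0,0,0,0]]' 15
python3 -m handwheel '[[0.05,-0.0188,0.0266,0,0,0,0],[0.05,-0.0242,0.035,0,0,0,0],[0.05,-0.0242,0.035,0,0,0,0],[0.05,-0.0242,0.035,0,0,0,0],[0.05,-0.0242,0.035,0,0,0,0],[0.05,-0.0242,0.035,0,0,0,0],[0.05,-0.0242,0.035,0,0,0,0],[0.05,-0.0244,0.035,0,0,0,0],[0.05,0,0,0,0,0,0],[0.05,0,0,0,0,0,0]]' 15
python3 -c "
from h import *;st()"
```

```text
time: 24.38
position: [0.4454, -0.0662, 0.1773]
tool_rot: [0.001, 3.134, 0.002]
ft_force: [0.0, -0.2, -2.3]
grip_width: 0.734
grip_force: 14.9
time: 25.62
position: [0.6306, 0.2044, 0.1719]
tool_rot: [-0.002, -3.139, 0.004]
ft_force: [-1.1, -0.1, -1.3]
grip_width: 0.727
grip_force: 14.9
t25.62 p [0.6306 0.2044 0.1719] xax [-1.     0.001  0.003] zax [-0.003 -0.003 -1.   ] F [-1.1 -0.1 -1.3] w63.2 g14.9 q [-0.77  0.41  0.55  1.5  -0.22  1.3   1.37]
```

```bash
python3 -m handwheel '[[0.05,-0.0005,0.001,0.035,0,0,0],[0.05,0,0,0.04,0,0,0],[0.05,0,0,0.025,0,0,0],[0.05,0,0,0.005,0,0,0],[0.05,0,0,0,0,0,0],[0.05,0,0,0,0,0,0]]' 15
python3 -c "
from h import *;st()"
```

```text
time: 26.38
position: [0.633, 0.2067, 0.0703]
tool_rot: [0.001, 3.139, 0.002]
ft_force: [0.3, 0.6, -1.1]
grip_width: 0.731
grip_force: 14.9
t26.38 p [0.633  0.2067 0.0703] xax [-1.     0.001 -0.002] zax [ 0.002  0.001 -1.   ] F [ 0.3  0.6 -1.1] w63.6 g14.9 q [-0.75  0.5   0.52  1.6  -0.27  1.12  1.41]
```

```bash
python3 -m handwheel '[[0.05,0,0,0.007,0,0,0],[0.05,0,0,0.004,0,0,0],[0.05,0,0,0.0015,0,0,0],[0.05,0,0,0.001,0,0,0],[0.05,0,0,0.001,0,0,0],[0.05,0,0,0,0,0,0]]' 15
python3 -c "
from h import *;st()"
```

```text
time: 27.12
position: [0.6327, 0.2074, 0.0559]
tool_rot: [0.0, 3.14, 0.002]
ft_force: [-2.0, 0.3, 7.9]
grip_width: 0.725
grip_force: 14.4
t27.12 p [0.6327 0.2074 0.0559] xax [-1.     0.    -0.002] zax [ 0.002  0.002 -1.   ] F [-2.   0.3  7.9] w63.0 g14.4 q [-0.75  0.51  0.52  1.61 -0.28  1.09  1.41]
```

Contact at the expected height. Release, rise, and back away for a look.

```bash
python3 -m handwheel '[[0.083,0,0,0,0,0,0],[0.083,0,0,0,0,0,0],[0.083,0,0,0,0,0,0],[0.083,0,0,0,0,0,0],[0.083,0,0,-0.02,0,0,0],[0.083,0,0,-0.05,0,0,0],[0.083,0,0,-0.06,0,0,0],[0.083,0,0,-0.04,0,0,0],[0.083,0,0,0,0,0,0]]' 15
python3 -m handwheel '[[0.083,0.03,0.01,0,0,0,0],[0.083,0.04,0.02,0,0,0,0],[0.083,0.04,0.02,0,0,0,0],[0.083,0.04,0.02,0,0,0,0],[0.083,0.03,0.02,0,0,0,0],[0.083,0,0,0,0,0,0],[0.083,0,0,0,0,0,0],[0.083,0,0,0,0,0,0]]' 15
python3 - <<'E'
from pots import *
s,R=st()
a,d=ctrl.get_image('top');b,_=ctrl.get_image('side');c=ctrl.camera_info('top')
V=cv2.cvtColor(a,cv2.COLOR_BGR2HSV)
# terracotta: redder hue and more saturated than cork
M=((V[...,0]<12)&(V[...,1]>165)&(V[...,2]>60)).astype(np.uint8)*255;M[185:]=0
for n,u in dict(s=326,m=288,l=250,xl=212).items():
    w=np.zeros_like(M);cv2.circle(w,(u,158),20,255,-1);k=np.argwhere((M&w)>0)[:,::-1]
    p=ray(c,k,.022+HT[n]);print(n,len(k),[np.round(q,4) for q in cv2.minEnclosingCircle(p[:,:2].astype(np.float32))])
cv2.imwrite('pics/j5.png',np.vstack([cv2.resize(a[130:290,180:400],(412,300)),cv2.resize(b[130:290,160:380],(412,300))]))
E
```

```text
time: 28.25
position: [0.6345, 0.2069, 0.2304]
tool_rot: [0.001, 3.133, 0.006]
ft_force: [0.2, 0.5, 0.1]
grip_width: 0.954
grip_force: 0.0
time: 29.25
position: [0.453, 0.2956, 0.224]
tool_rot: [0.004, 3.141, -0.001]
ft_force: [0.0, -0.3, 0.6]
grip_width: 0.951
grip_force: 0.0
t29.25 p [0.453  0.2956 0.224 ] xax [-1.     0.003 -0.   ] zax [ 0.    -0.001 -1.   ] F [ 0.  -0.3  0.6] w82.7 g0.0 q [-1.07  0.09  0.48  1.74 -0.04  1.33  0.98]
s 176 [array([ 0.645 , -0.1213]), np.float64(0.0567)]
m 207 [array([ 0.6434, -0.0126]), np.float64(0.0558)]
l 336 [array([0.6469, 0.093 ]), np.float64(0.0543)]
xl 448 [array([0.6397, 0.1967]), np.float64(0.055)]
```

View pics/j5.png

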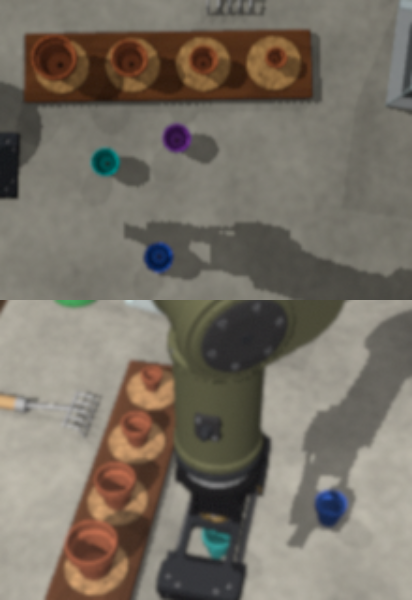

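All four are upright; the mask leaked onto the board. I check centring by comparing expected rim and mat projections with the rim centres in the picture (xl (54,58), l (132,58), m (203,60), s (277,57) in the crop).

Run:
```python
from pots import *
c=ctrl.camera_info('top')
for n,m,px in (('s',(.6387,-.1237),(277,57)),('m',(.6365,-.0138),(203,60)),('l',(.6343,.0962),(132,58)),('xl',(.6321,.2061),(54,58))):
    uv=(180+px[0]*220/412,130+px[1]*160/300)
    print(n,((ray(c,uv,.022+HT[n])[0][:2]-m)*1000).round(1),'mm from mat centre')
```

```text
s [ 0.3 -2.7] mm from mat centre
m [-4.4 -0.4] mm from mat centre
l [-1.4 -4.7] mm from mat centre
xl [-1.5 -0.5] mm from mat centre
```

Every pot is within about 5 mm of its mat centre, which is near the limit of reading by eye. All are upright, in order, and the robot is clear of everything. Handing in.

```bash
python3 -c "
from bench import ctrl;print(ctrl.close_job())"
```

```text
the job is handed in; nothing more can be done
None
```

The job is handed in: pots s, m, l and xl stand upright on mats a, b, c and d, smallest by the planter and largest by the white pot; each was within about 5 mm of its mat's centre in the last picture, and the arm never touched the white pot.

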